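# Sort the sealer's drive gears and prove the ten-tooth one on the mesh tester

## Robot

A 7-joint arm with a two-finger parallel gripper is mounted at the origin on the work surface. World frame = base frame: x ahead of the robot, y to its left, z up, the work surface at z = 0. Lengths are in m, angles in rad, forces in N, time in s.
With the tool pointing down it reaches from about 0.425 to 0.925 m from the base axis. Payload 6.8 kg.
Tool frame: the origin (TCP) lies on the front face of the gripper's body, between the roots of the fingers; the fingertips stand 73 mm ahead of it and the grasp point (between the pads) lies r.pinch_z ahead of it (r.pinch_z is the distance from the TCP to the grasp point, in m); z points along the fingers, y is the direction in which the jaws open and shut (so a half turn about z gives the same grasp; the last joint's range is limited). The gripper opens to 85 mm and grips with 20 to 120 N. Pads are 22 mm wide; open, the fingers measure 114 mm over their backs; the gripper's body (76 mm by 85 mm) begins 54 mm behind the grasp point. The pads swing forward as they close: fully open they stand 13 mm farther back than shut.
Start: joints at [1.203, 0.477, 0.022, 1.555, -0.011, 1.109, -0.083], TCP at [0.173, -0.652, 0.304] pointing down, gripper open.
Joint ranges: [-2.96, 2.96], [-0.34, 2.1], [-1.41, 1.46], [0.24, 2.44], [-1.37, 4.51], [0.17, 1.92], [-2.96, 2.96]. Speed limits (rad/s): [2.39, 2.39, 3.14, 3.14, 3.14, 3.14, 3.14].

## Interface

Orientations are given as a rotation vector (axis times angle).
In Python, from bench import readout, grab_frame, r, search_frame, masks_of, tip_of gives the robot as it stands.
- The arm moves only by the tool step_arm, never from a script. Its argument "commands" is a list of rows, each a list of 7 numbers: the shift along the tool's x, y, z as a fraction of full scale, then the turn, a rotation vector about the tool's x, y, z as a fraction of full scale, then the gripper's target within -1 to 1 (shut at 1, half-way at 0, fully open at -1). In form: [[tx, ty, tz, ax, ay, az, hand], ...]. A call has exactly 10 rows; each row is the pose to reach, as a shift and turn from the pose measured when the call began, along the tool's axes at that moment, turning the shorter way round; what a row does not reach only later rows make up. Full scale, the value 1, is 500 mm for a shift and 360 degrees for a turn. A row lasts 1/8 s, in which the tool goes at most 62.5 mm and 10.7 degrees, less where a joint would pass 70% of its speed; a pose out of reach is approached as far as the arm can. A call with a number of a shift or a turn outside -1 to 1 is refused whole. A call with a gripper value outside its range is refused whole. The fingers move at their own pace and stop on an object; "newtons" is the grip in N (left out, the last holds). Time passes only in rows, so rows that repeat a pose let the fingers close, or fill a call up. It gives the time, the measured TCP pose, the force and the opening at its end, in the units of the state.
- readout.get_obs(): the state, without advancing time (a new reading comes with each control period).
- grab_frame(name): name is "scene" or "top" or "wrist"; returns a dict with "img" (384x512x3 uint8, red, green, blue), "K" (3x3 intrinsics, pixels), "world_to_cam" (4x4, takes a point from world to camera coordinates). Camera axes: x right, y down, z forward; pixel columns grow to the right and rows downward; lengths in m; the calibration is good to about 2 mm. A picture is of the moment at which its call begins. There is no depth.
- r.hand_in(): hands the job in, once; it reports no verdict.
Trained networks look in a picture, given as the dict that the camera call returned (one of the last four; its "shot" number tells which), for a name from the list of things; names that differ only in an ending like _2 or _b are one class to them, and where a whole thing is asked for, a point or a joint stands for the part that bears it (a point fixed in the world has none). Each returns a list of dicts, best first, with "p" (0 to 1); they miss things now and then, are a little off and sometimes report something else, mostly with a low value. They report only what shows in the picture. A call takes as long as a camera call.
- search_frame(thing, picture): "extent" ([centre column, centre row, width, height] in pixels, round what is visible of it).
- masks_of(thing, picture): "pixels" (384x512 bool, what is visible of it) and "extent" ([centre column, centre row, width, height] in pixels, round what is visible of it).
- tip_of(thing, picture): "point" ([column, row] in pixels: a listed point, or the origin of a listed thing).
The state is a dict: "clock": time; "joints": joint angles; "qvel": joint speeds; "tau": joint torques, N m; "tcp_pos": TCP position; "orientation": TCP orientation; "contact_force": force on the tool from outside, world axes, zero at the start; "moment": the same for the moment, N m; "grip_width": finger opening in m.
Only numpy, scipy, OpenCV 4.12 (cv2) and the standard library are available. Lean on these libraries where they do the work, as an engineer would, in place of code of your own. Each camera call takes 0.05 s, during which the arm holds its last target. There are 200 camera calls.

## Task

First clear the finished sixteen-tooth gear off the mesh tester and lay it flat in the small slatted wooden crate. Then find the ten-tooth gear under the clear shelf, draw it out by its brass pin, set it down flat on the table and let go, and take it again by its square hub; mesh it with the blue master gear and use it, never the fingers, to turn the master until the red pointer stands at the green mark. Finally lay the ten-tooth gear flat in the small grey tray next to that crate, leaving the pointer at the mark, the two other gears under the shelf and everything else where it was.

Things in the scene. Friction and masses are not known exactly. Their poses are not given: they have to be found in the camera images.
- gear10: the ten-tooth gear: white plastic spur gear with coarse tapered teeth, 112 mm over the teeth, 84 mm at the roots, pitch circle 100 mm, 20 mm thick, 0.3 to 0.5 kg. Tooth centres at 0, 36, 72 ... degrees from its x axis. Origin at the centre of its underside, z up. Starts in one of the three bays under the shelf, hub under the board, pin outwards (its -x axis roughly along the shelf's -x)
- gear10_hub (a point): point on gear10's axis, 43 mm above its underside, in its dark steel square hub: where to grip it. The hub is 32 mm along the gear's x by 30 mm along its y (grip the flats facing +y and -y) and stands from 20 to 55 mm above the underside
- gear10_pin (a point): point on the axis of gear10's round brass pin, 45 mm above the gear's underside: where to grip it. The pin is 12 mm in diameter, 36 mm from the gear's centre along its -x axis, and stands from 20 to 58 mm above the underside
- gear13: 0.4 kg white plastic gear like gear10 in size, hub and pin (112 mm over the teeth, 20 mm thick), but with thirteen narrower teeth; waits in another bay under the shelf and stays there. Origin at the centre of its underside, z up.
- gear16: 0.4 kg white plastic gear like gear10 in size, hub and pin (112 mm over the teeth, 20 mm thick), but with sixteen narrow teeth; waits in another bay under the shelf and stays there. Origin at the centre of its underside, z up.
- spent16: white plastic gear, sixteen narrow teeth, 112 mm over the teeth, 20 mm thick, 0.4 kg; lies on the tester's plate beside the master at any yaw. Origin at the centre of its underside, z up. Steel hub 32 mm (x) by 30 mm (y), centred, 20 to 55 mm above the underside; brass pin 12 mm thick, 36 mm from the centre along -x, up to 58 mm
- shelf: low fixed shelf, blue side plates, clear 6 mm board, 62 to 68 mm above the table, 446 mm long in y. Origin on the table at mid length under the line of the three hubs (bays at y = -135, 0, +135 mm); its -x axis points out of the open side, towards the robot; the board covers x = -14 to +90 mm, so the hubs can be gripped only once drawn out by 100 mm or so
- tester: mesh tester: fixed aluminium plate 130 mm (x) by 265 mm (y, from -170 to +95 mm), 12 mm thick, lying on the table. Origin at table height under the master gear's axis. The gear to be tested goes on its -y side, about 101 mm from the master's axis. The green mark is a post 8 mm wide, 50 mm high, 77 mm from the axis on the +y side
- master (a joint): angle (rad) of the blue master gear about its upright post, counter-clockwise from above positive, range -2.5 to 2.5, light friction (0.04 N m), stays where left. At 0 its red pointer points along the tester's +y, at the green mark, and its x axis along the tester's x. Same ten teeth and sizes as gear10, tooth centres at 0, 36, 72 ... degrees from its x axis
- master_top (a point): centre of the top of the master's steel boss, on its axis, 46 mm above the table; the master's teeth span 16 to 36 mm above the table, its pointer lies 38 to 43 mm above the table
- tray: grey open tray, 160 mm (x) by 180 mm (y), 35 mm high, walls and floor 5 mm; origin at the centre of its underside; for the ten-tooth gear
- crate: slatted light wooden open crate, 160 mm (x) by 180 mm (y), 35 mm high, walls and floor 6 mm; origin at the centre of its underside; for the sixteen-tooth gear from the tester. It may swap places with the tray
- bottle: green glass bottle, 64 mm in diameter, 190 mm tall, origin at the centre of its underside; leave alone
- bowl: terracotta bowl, 120 mm across, 60 mm high, origin at the centre of its underside; leave alone
- wrench: steel wrench 160 mm long, lying flat along its x axis; leave alone
- punnet: clear open fruit punnet 130 x 100 x 60 mm, origin at the centre of its underside; leave alone
- wedge: blue stepped block, 100 x 50 mm, 40 mm high, origin at the centre of its underside; leave alone

How it is judged:
By the outcome, as a careful person would: the job done as asked, in the order asked, and still so for the second after the job is handed in, with the robot touching nothing.
It also fails if it takes over 72 s, if anything falls off the work surface, if the arm or the gripper's body presses on something with over 40 N, if the wrist force passes 120 N, or if a joint passes its speed limit or range.

## Working session

There is one attempt and no reset: what is moved stays moved. The work goes in short steps, Python scripts to look and compute and a tool call to move; the robot and the scene stay as the last step left them, time stands still between calls to the robot, and variables do not carry over. Pictures are saved under pics/ and viewed, about 8 in all and at most 12, crops included, and the job is handed in when it is done.

Besides the shell and the picture viewer there is one more tool, called in YAML: its name, and indented under it one key for each argument. step_arm: Moves the arm, as the interface text tells. Its arguments: {"type":"object","properties":{"commands":{"type":"array"},"newtons":{"type":"number"}},"required":["commands"]}

```bash
mkdir -p pics; ls; cat > h.py <<'E'
import numpy as np, cv2
from scipy.spatial.transform import Rotation as R
from bench import readout, grab_frame, r, search_frame, masks_of, tip_of
def ray(f,px):
    T=np.array(f["world_to_cam"]);K=np.array(f["K"])
    d=T[:3,:3].T@np.linalg.inv(K)@np.array([px[0],px[1],1.]); c=-T[:3,:3].T@T[:3,3]
    return c,d
def at_z(f,px,z):
    c,d=ray(f,px); return c+d*(z-c[2])/d[2]
def proj(f,p):
    T=np.array(f["world_to_cam"]);K=np.array(f["K"])
    q=K@(T[:3,:3]@np.asarray(p)+T[:3,3]); return q[:2]/q[2]
def save(f,name,crop=None,s=1):
    im=cv2.cvtColor(f["img"],cv2.COLOR_RGB2BGR)
    if crop: im=im[crop[1]:crop[3],crop[0]:crop[2]]
    if s!=1: im=cv2.resize(im,None,fx=s,fy=s,interpolation=cv2.INTER_CUBIC)
    cv2.imwrite("pics/"+name,im)
E
python3 - <<'E'
from h import *
a=grab_frame("top");b=grab_frame("scene")
im=np.vstack([a["img"],]);save(a,"top0.png",s=1.5);save(b,"scene0.png",s=1.5)
o=readout.get_obs();print({k:np.round(v,3) for k,v in o.items()},r.pinch_z)
H=dict(gear10=0,gear10_hub=.043,gear10_pin=.045,gear13=0,gear16=0,spent16=.012,shelf=0,tester=0,master_top=.046,tray=0,crate=0,bottle=0,bowl=0,wrench=0,punnet=0,wedge=0)
for n,z in H.items():
  for nm,f in(("top",a),("scene",b)):
    for t in tip_of(n,f)[:2]: print(n,nm,round(t["p"],2),np.round(t["point"],1),np.round(at_z(f,t["point"],z),3))
E
```

```text
pics
{'clock': np.float64(0.1), 'joints': array([ 1.203,  0.478,  0.022,  1.556, -0.011,  1.109, -0.083]), 'qvel': array([ 0.001, -0.002, -0.001, -0.001,  0.   , -0.002,  0.   ]), 'tau': array([ 5.0000e-03, -5.9776e+01,  1.6140e+00, -2.8195e+01,  1.3000e-02,
        5.0000e-03,  0.0000e+00]), 'tcp_pos': array([ 0.173, -0.652,  0.303]), 'orientation': array([-3.114e+00, -4.070e-01,  1.000e-03]), 'contact_force': array([ 0.087,  0.477, -0.499]), 'moment': array([-0.008,  0.027,  0.005]), 'grip_width': np.float64(0.086)} 0.0539
gear10 top 0.71 [264.  139.8] [0.668 0.018 0.   ]
gear10 top 0.7 [412.8 238. ] [ 0.418 -0.37   0.   ]
gear10 scene 0.62 [182.8 194.5] [ 0.679 -0.12   0.   ]
gear10 scene 0.51 [215.  223.8] [0.672 0.017 0.   ]
gear10_hub top 0.94 [207.6 130.8] [0.681 0.16  0.043]
gear10_hub scene 0.67 [252.6 246.8] [0.658 0.154 0.043]
gear10_pin top 0.71 [210.2 148. ] [0.637 0.152 0.045]
gear10_pin scene 0.58 [259.2 240.6] [0.634 0.153 0.045]
gear13 top 0.71 [264.  139.8] [0.668 0.018 0.   ]
gear13 top 0.7 [412.8 238. ] [ 0.418 -0.37   0.   ]
gear13 scene 0.62 [182.8 194.5] [ 0.67
[... 1041 characters left out ...]
.434 0.123 0.   ]
bottle scene 0.29 [154.7 132.6] [ 0.601 -0.368  0.   ]
bowl top 0.8 [139.6 130.4] [0.688 0.343 0.   ]
bowl scene 0.71 [292.9 313.3] [0.692 0.338 0.   ]
wrench top 0.58 [201.9 260.6] [0.354 0.172 0.   ]
wrench top 0.44 [409.7 173.1] [ 0.586 -0.364  0.   ]
wrench scene 0.61 [333.1 194.3] [0.355 0.169 0.   ]
punnet top 0.84 [343.6 258. ] [ 0.365 -0.191  0.   ]
punnet top 0.34 [314.9 134. ] [ 0.686 -0.116  0.   ]
punnet scene 0.81 [250.2 130. ] [ 0.367 -0.174  0.   ]
punnet scene 0.51 [369.4 283.7] [ 0.492  0.414 -0.   ]
wedge top 0.84 [278.1 244.7] [ 0.396 -0.022  0.   ]
wedge scene 0.86 [274.7 159.9] [ 0.393 -0.034  0.   ]
wedge scene 0.23 [157.9 134.2] [ 0.597 -0.355  0.   ]
```

View pics/top0.png

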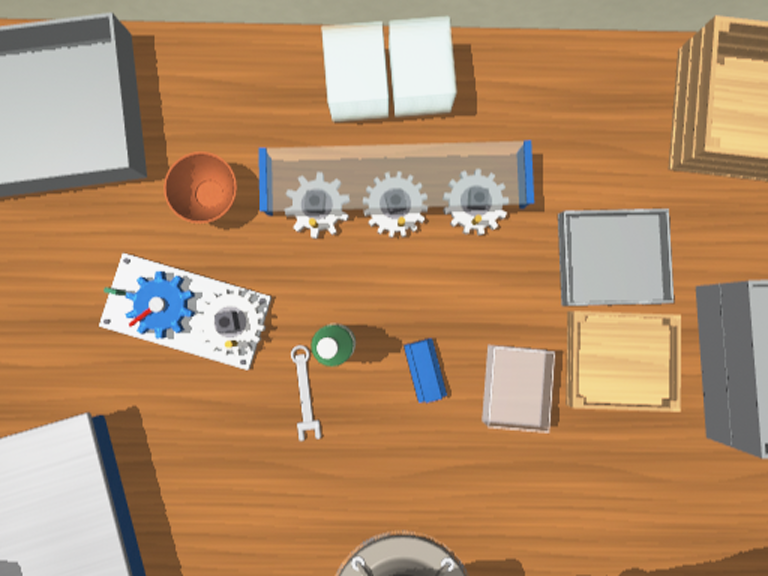

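View pics/scene0.png

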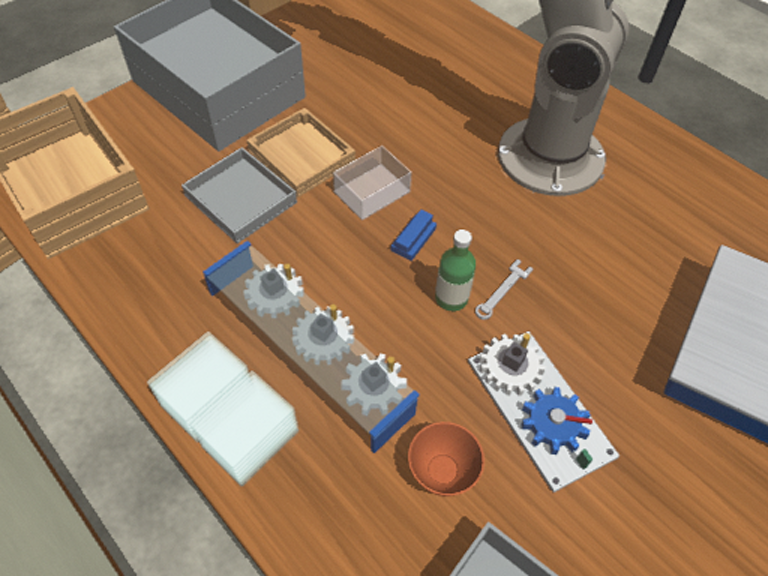

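Top view: gear10 (ten coarse teeth) is in the left bay at (211,135) in native pixels. The pointer is about 55° counter-clockwise of the green mark. spent16's pin points towards the robot. The crate is the near-right box and the tray is behind it. I'll move over to the tester.

```bash
cat >> h.py <<'E'
def go(*tg, verbose=True):
    """targets (x,y,z,azimuth deg of tool x, tool down) -> fractions"""
    o=readout.get_obs(); R0=R.from_rotvec(o["orientation"]).as_matrix(); p0=np.array(o["tcp_pos"])
    xa=np.degrees(np.arctan2(R0[1,0],R0[0,0]))
    print("t %.2f pos"%o["clock"],np.round(p0,4),"xaz %.2f"%xa,"F",np.round(o["contact_force"],1),"w %.4f"%o["grip_width"],"j",np.round(o["joints"],2))
    for t in tg:
        a=np.radians(t[3]); x=np.array([np.cos(a),np.sin(a),0]); z=np.array([0,0,-1.]); Rt=np.c_[x,np.cross(z,x),z]
        print(np.round(np.r_[R0.T@(np.array(t[:3])-p0)/.5, R.from_matrix(R0.T@Rt).as_rotvec()/2/np.pi],4).tolist())
E
python3 -c "
from h import *
go((.55,-.2,.35,0))"
```

```text
t 1.70 pos [ 0.1734 -0.6523  0.3039] xaz 14.88 F [0.7 0.  0.3] w 0.0852 j [ 1.2   0.48  0.02  1.56 -0.01  1.11 -0.08]
[0.9603, -0.6809, -0.0922, -0.0, -0.0, 0.0413]
```

step_arm:
  commands:
    - [0.1, -0.07, -0.09, 0, 0, 0.02, -0.4]
    - [0.2, -0.14, -0.09, 0, 0, 0.041, -0.4]
    - [0.3, -0.21, -0.09, 0, 0, 0.041, -0.4]
    - [0.4, -0.28, -0.09, 0, 0, 0.041, -0.4]
    - [0.5, -0.36, -0.09, 0, 0, 0.041, -0.4]
    - [0.6, -0.43, -0.09, 0, 0, 0.041, -0.4]
    - [0.7, -0.5, -0.09, 0, 0, 0.041, -0.4]
    - [0.8, -0.57, -0.09, 0, 0, 0.041, -0.4]
    - [0.9, -0.64, -0.09, 0, 0, 0.041, -0.4]
    - [0.96, -0.68, -0.09, 0, 0, 0.041, -0.4]
  newtons: 60

```text
clock: 2.95
tcp_pos: [0.5518, -0.197, 0.3491]
orientation: [-3.141, -0.009, -0.001]
contact_force: [-0.1, 0.1, -0.1]
grip_width: 0.0599
```

```bash
python3 -c "
from h import *
go((.48,.33,.35,0))"
```

```text
t 2.95 pos [ 0.5518 -0.197   0.3491] xaz 0.34 F [-0.1  0.1 -0.1] w 0.0599 j [ 0.4   0.3  -0.2   1.71  0.06  1.14 -1.39]
[-0.1374, -1.0549, -0.001, -0.0001, -0.0002, 0.0009]
```

step_arm:
  commands:
    - [0, -0.12, 0, 0, 0, 0.001, -0.4]
    - [0, -0.24, 0, 0, 0, 0.001, -0.4]
    - [0, -0.36, 0, 0, 0, 0.001, -0.4]
    - [0, -0.48, 0, 0, 0, 0.001, -0.4]
    - [-0.03, -0.6, 0, 0, 0, 0.001, -0.4]
    - [-0.06, -0.72, 0, 0, 0, 0.001, -0.4]
    - [-0.09, -0.84, 0, 0, 0, 0.001, -0.4]
    - [-0.12, -0.95, 0, 0, 0, 0.001, -0.4]
    - [-0.137, -1.0, 0, 0, 0, 0.001, -0.4]
    - [-0.137, -1.0, 0, 0, 0, 0.001, -0.4]

```text
clock: 4.2
tcp_pos: [0.4791, 0.305, 0.3497]
orientation: [-3.14, -0.007, -0.001]
contact_force: [-0.5, 0.0, 0.2]
grip_width: 0.0596
```

```bash
python3 - <<'E'
from h import *
f=grab_frame("wrist");save(f,"w1.png",s=1.5);go()
T=np.array(f["world_to_cam"]);print(np.round(-T[:3,:3].T@T[:3,3],3),np.round(T[2,:3],2))
for n,z in dict(spent16=.012,tester=0,master_top=.046).items():
  for t in tip_of(n,f)[:2]: print(n,round(t["p"],2),np.round(t["point"],1),np.round(at_z(f,t["point"],z),4))
im=cv2.cvtColor(f["img"],cv2.COLOR_RGB2HSV).astype(int)
red=((im[...,0]<8)|(im[...,0]>172))&(im[...,1]>150)&(im[...,2]>80)
grn=(im[...,0]>50)&(im[...,0]<85)&(im[...,1]>90)
for nm,m in(("red",red),("green",grn)):
  n,l,s,c=cv2.connectedComponentsWithStats(m.astype(np.uint8))
  for i in range(1,n):
    if s[i,4]>25: print(nm,s[i],np.round(c[i],1),np.round(at_z(f,c[i],.04),4))
E
```

```text
t 4.25 pos [0.4802 0.3029 0.3495] xaz 0.07 F [ 1.1 -0.1  0.5] w 0.0597 j [-0.29  0.3  -0.47  1.74  0.15  1.14 -2.37]
[0.554 0.306 0.421] [-0.29  0.   -0.96]
spent16 0.65 [266.2 161.9] [0.4681 0.2961 0.012 ]
tester 0.7 [181.2 139.4] [0.4969 0.4145 0.    ]
master_top 0.78 [174.6 143.6] [0.498  0.4112 0.046 ]
red [142 150  27  24 158] [155.  161.6] [0.4738 0.44   0.04  ]
green [103 124  16  10  67] [110.  128.6] [0.5155 0.492  0.04  ]
green [370 166  16  22  93] [376.2 174.8] [0.4575 0.1535 0.04  ]
green [ 403  183   70   58 2702] [434.9 212.1] [0.4059 0.068  0.04  ]
```

View pics/w1.png

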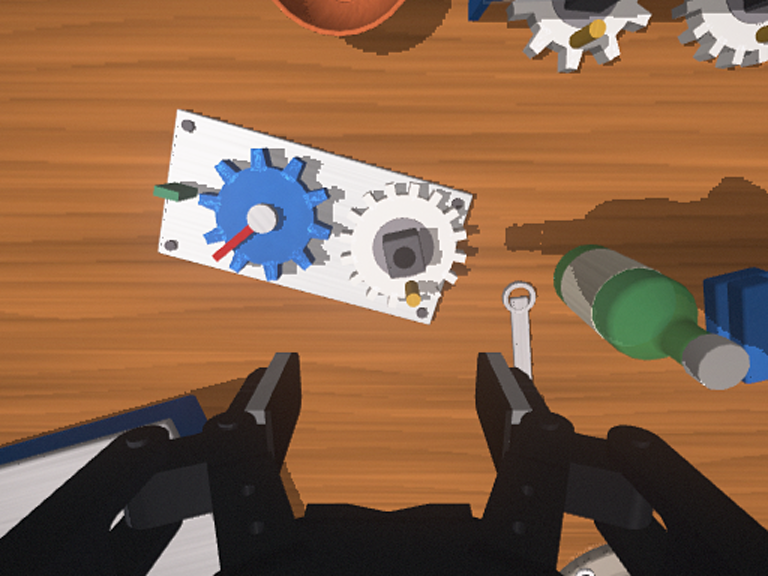

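Wrist picture (native pixels): master boss at (174,144), pointer tip at (144,172), green post at (116,127), spent hub top at (269,171), spent pin top at (275,200). Now I'll compute the tester and spent16 poses.

```bash
python3 - <<'E'
from h import *
f=grab_frame("wrist")
c=[at_z(f,np.array(p)/1.5,.012)[:2] for p in((177,110),(473,194),(430,324),(159,252))]
print(np.round(c,4))
for i,j in((1,0),(2,3)): d=c[j]-c[i];print("ydir",np.linalg.norm(d),np.degrees(np.arctan2(d[1],d[0]))-90)
for i,j in((3,0),(2,1)): d=c[j]-c[i];print("xdir",np.linalg.norm(d),np.degrees(np.arctan2(d[1],d[0])))
hub=at_z(f,np.array((404,257))/1.5,.067);pin=at_z(f,np.array((413,300))/1.5,.070);print(hub,pin,pin-hub,np.linalg.norm(pin[:2]-hub[:2]))
# blue-mask centroid of master, white gear mask
m=masks_of("spent16",f)[0];ys,xs=np.nonzero(m["pixels"]);print(m["p"],m["extent"])
mm=masks_of("master",f)[0];print(mm["p"],mm["extent"],at_z(f,mm["extent"][:2],.03))
b=at_z(f,np.array((262,219))/1.5,.046);t=at_z(f,np.array((216,258))/1.5,.041);d=t-b
print(b,t,np.linalg.norm(d[:2]),"pointer world",np.degrees(np.arctan2(d[1],d[0]))-90)
save(f,"w2.png",(110,60,330,230),3.5)
E
```

```text
[[0.5856 0.4798]
 [0.5146 0.2258]
 [0.3901 0.2612]
 [0.4627 0.5138]]
ydir 0.2637180997401681 -15.620887393332538
ydir 0.26286941760674 -16.03545659466377
xdir 0.1274956359448389 -15.476229396570988
xdir 0.12939833079395258 -15.857188776585474
[0.47050547 0.28889235 0.067     ] [0.43496367 0.28136866 0.07      ] [-0.03554179 -0.00752369  0.003     ] 0.03632939676806318
0.85 [262.5, 165.3, 86.8, 84.1]
0.75 [172.8, 145.4, 89.2, 90.5] [0.49654456 0.4131337  0.03      ]
[0.49824844 0.40629615 0.046     ] [0.46388151 0.45032326 0.041     ] 0.05585223491875043 pointer world 37.97508696337145
```

View pics/w2.png

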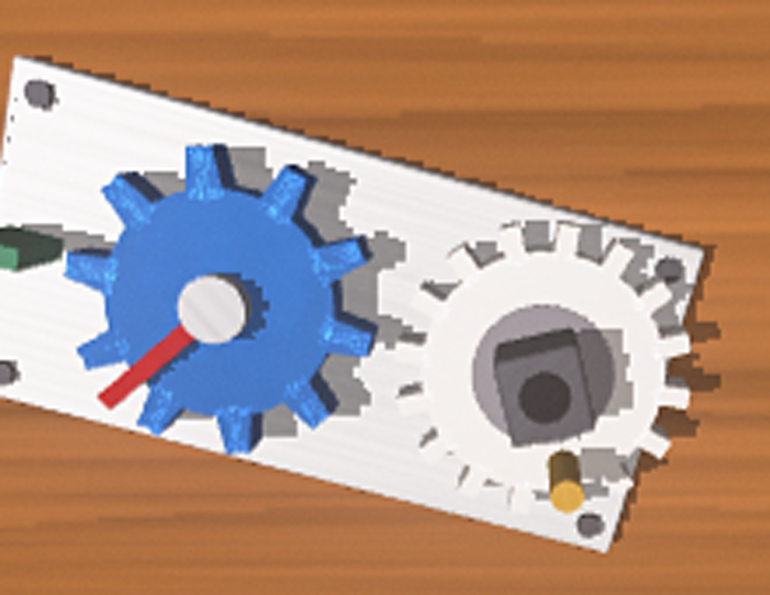

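```bash
python3 -c "
from h import *
go((.4705,.2889,.20,12),(.4705,.2889,.111,12))"
```

```text
t 4.55 pos [0.481  0.3013 0.3495] xaz -0.15 F [ 0.5  0.  -0.3] w 0.0597 j [-0.29  0.3  -0.47  1.74  0.15  1.14 -2.37]
[-0.0214, 0.0251, 0.299, -0.0001, -0.0002, -0.0337]
[-0.0216, 0.0252, 0.477, -0.0001, -0.0002, -0.0337]
```

step_arm:
  commands:
    - [-0.0214, 0.0251, 0.1, 0, 0, -0.025, -0.4]
    - [-0.0215, 0.0251, 0.2, 0, 0, -0.0337, -0.4]
    - [-0.0215, 0.0251, 0.3, 0, 0, -0.0337, -0.4]
    - [-0.0215, 0.0251, 0.38, 0, 0, -0.0337, -0.4]
    - [-0.0215, 0.0251, 0.44, 0, 0, -0.0337, -0.4]
    - [-0.0216, 0.0252, 0.477, 0, 0, -0.0337, -0.4]
    - [-0.0216, 0.0252, 0.477, 0, 0, -0.0337, -0.4]
    - [-0.0216, 0.0252, 0.477, 0, 0, -0.0337, 1]
    - [-0.0216, 0.0252, 0.477, 0, 0, -0.0337, 1]
    - [-0.0216, 0.0252, 0.477, 0, 0, -0.0337, 1]
  newtons: 60

```text
clock: 5.8
tcp_pos: [0.4714, 0.2903, 0.1129]
orientation: [-3.122, -0.328, -0.007]
contact_force: [-1.0, 2.2, 7.6]
grip_width: 0.0292
```

```bash
python3 - <<'E'
from h import *
t=grab_frame("top")
for n in("crate","tray"):
  m=masks_of(n,t)[:2]
  for q in m:
    px=q["pixels"];cs,_=cv2.findContours(px.astype(np.uint8),0,2);k=max(cs,key=cv2.contourArea)
    rc=cv2.minAreaRect(k);b=cv2.boxPoints(rc);w=np.array([at_z(t,p,.035) for p in b]);print(n,round(q["p"],2),np.round(b.mean(0),1),np.round(w.mean(0),4),np.round([np.linalg.norm(w[0]-w[1]),np.linalg.norm(w[1]-w[2])],3))
c=at_z(t,np.array((624,362))/1.5,.035);print("eye crate",c); print("eye tray",at_z(t,np.array((616,257))/1.5,.035))
go((.4705,.2889,.35,12),(.58,0.,.35,12),(.415,-.36,.35,12))
E
```

```text
tray 0.59 [409.9 170.4] [ 0.5897 -0.3512  0.035 ] [0.192 0.16 ]
eye crate [ 0.41180882 -0.36388563  0.035     ]
eye tray [ 0.58701668 -0.35285903  0.035     ]
t 5.95 pos [0.4714 0.2903 0.1129] xaz 12.00 F [-1.   0.9  6.5] w 0.0288 j [-0.34  0.57 -0.41  1.97  0.35  0.67 -2.34]
[-0.0, 0.0013, -0.4743, -0.0004, -0.0008, -0.0]
[0.0941, 0.612, -0.4752, -0.0004, -0.0008, -0.0]
[-0.3784, 1.2476, -0.4789, -0.0004, -0.0008, -0.0]
```

step_arm:
  commands:
    - [0, 0, -0.06, 0, 0, 0, 1]
    - [0, 0, -0.16, 0, 0, 0, 1]
    - [0, 0, -0.28, 0, 0, 0, 1]
    - [0, 0.02, -0.4, 0, 0, 0, 1]
    - [0.02, 0.1, -0.47, 0, 0, 0, 1]
    - [0.04, 0.2, -0.475, 0, 0, 0, 1]
    - [0.06, 0.32, -0.475, 0, 0, 0, 1]
    - [0.08, 0.44, -0.475, 0, 0, 0, 1]
    - [0.09, 0.56, -0.475, 0, 0, 0, 1]
    - [0.05, 0.68, -0.475, 0, 0, 0, 1]

```text
clock: 7.2
tcp_pos: [0.566, -0.0391, 0.3495]
orientation: [-3.121, -0.328, -0.007]
contact_force: [0.8, -0.5, -3.8]
grip_width: 0.0286
```

```bash
python3 - <<'E'
from h import *
go((.56,-.2,.33,12),(.413,-.361,.3,12),(.413,-.361,.16,12))
E
```

```text
t 7.20 pos [ 0.566  -0.0391  0.3495] xaz 12.01 F [ 0.8 -0.5 -3.8] w 0.0286 j [ 0.24  0.28 -0.35  1.75  0.1   1.13 -1.49]
[-0.0789, 0.3123, 0.0378, -0.0004, -0.0008, 0.0]
[-0.4337, 0.5662, 0.0954, -0.0004, -0.0008, 0.0]
[-0.4351, 0.5669, 0.3754, -0.0004, -0.0008, 0.0]
```

step_arm:
  commands:
    - [-0.03, 0.12, 0.01, 0, 0, 0, 1]
    - [-0.06, 0.24, 0.02, 0, 0, 0, 1]
    - [-0.12, 0.34, 0.03, 0, 0, 0, 1]
    - [-0.21, 0.41, 0.04, 0, 0, 0, 1]
    - [-0.3, 0.48, 0.06, 0, 0, 0, 1]
    - [-0.38, 0.54, 0.08, 0, 0, 0, 1]
    - [-0.434, 0.566, 0.095, 0, 0, 0, 1]
    - [-0.434, 0.566, 0.095, 0, 0, 0, 1]
    - [-0.434, 0.566, 0.095, 0, 0, 0, 1]
    - [-0.434, 0.566, 0.095, 0, 0, 0, 1]

```text
clock: 8.45
tcp_pos: [0.4138, -0.3599, 0.3005]
orientation: [-3.121, -0.332, -0.009]
contact_force: [0.1, 0.4, -4.4]
grip_width: 0.0289
```

```bash
python3 - <<'E'
from h import *
f=grab_frame("wrist");save(f,"w3.png",s=1.5)
for n in("crate","tray"):
  for q in masks_of(n,f)[:2]: print(n,round(q["p"],2),np.round(q["extent"],1))
  for q in tip_of(n,f)[:2]: print(n,round(q["p"],2),np.round(q["point"],1),np.round(at_z(f,q["point"],0),4))
go((.413,-.361,.122,12))
E
```

```text
crate 0.96 [273.2 138.7 182.1 114.8]
crate 0.93 [263.3 161.8] [ 0.4135 -0.3643  0.    ]
tray 0.59 [289.3  48.8 191.8  97.6]
t 8.70 pos [ 0.4132 -0.3606  0.3003] xaz 12.06 F [-0.8  0.6 -4.4] w 0.0291 j [ 0.75  0.28 -0.18  1.86  0.05  1.01 -0.8 ]
[-0.0024, 0.0017, 0.3565, -0.0004, -0.0008, 0.0002]
```

View pics/w3.png

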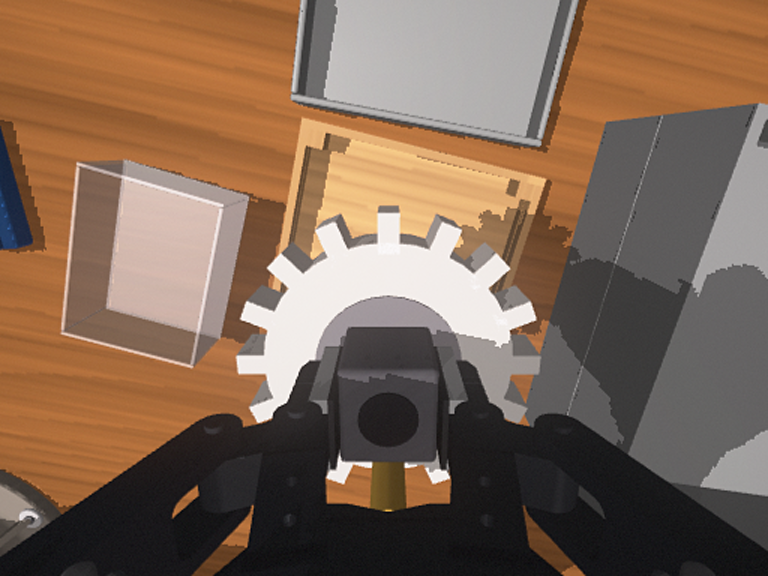

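Wrist view: the gear hangs flat and centred over the crate. The crate's far rim runs from (201,79) to (365,120) native, and the tray is beyond it.

step_arm:
  commands:
    - [-0.0016, 0.0056, 0.1, 0, 0, 0, 1]
    - [-0.0016, 0.0056, 0.2, 0, 0, 0, 1]
    - [-0.0016, 0.0056, 0.28, 0, 0, 0, 1]
    - [-0.0016, 0.0056, 0.34, 0, 0, 0, 1]
    - [-0.0016, 0.0056, 0.37, 0, 0, 0, 1]
    - [-0.0016, 0.0056, 0.383, 0, 0, 0, 1]
    - [-0.0016, 0.0056, 0.385, 0, 0, 0, 1]
    - [-0.0016, 0.0056, 0.385, 0, 0, 0, -0.4]
    - [-0.0016, 0.0056, 0.385, 0, 0, 0, -0.4]
    - [-0.0016, 0.0056, 0.385, 0, 0, 0, -0.4]

```text
clock: 9.95
tcp_pos: [0.4143, -0.3631, 0.1086]
orientation: [-3.122, -0.33, -0.009]
contact_force: [-0.3, 0.4, 0.1]
grip_width: 0.0594
```

```bash
python3 - <<'E'
from h import *
go((.413,-.3635,.3,12),(.54,-.1,.3,12),(.55,.12,.3,0))
E
```

```text
t 9.95 pos [ 0.4143 -0.3631  0.1086] xaz 12.06 F [-0.3  0.4  0.1] w 0.0594 j [ 0.72  0.54 -0.15  1.99  0.12  0.61 -0.86]
[-0.0003, -0.0003, -0.3829, -0.0002, -0.001, 0.0002]
[0.3581, -0.4626, -0.3801, -0.0002, -0.001, 0.0002]
[0.4696, -0.8887, -0.3789, -0.0003, -0.001, 0.0335]
```

step_arm:
  commands:
    - [0, 0, -0.1, 0, 0, 0, -0.4]
    - [0, 0, -0.2, 0, 0, 0, -0.4]
    - [0.03, -0.06, -0.3, 0, 0, 0, -0.4]
    - [0.12, -0.14, -0.38, 0, 0, 0, -0.4]
    - [0.2, -0.23, -0.4, 0, 0, 0, -0.4]
    - [0.28, -0.34, -0.42, 0, 0, 0, -0.4]
    - [0.35, -0.45, -0.43, 0, 0, 0.01, -0.4]
    - [0.4, -0.57, -0.44, 0, 0, 0.02, -0.4]
    - [0.44, -0.69, -0.45, 0, 0, 0.0335, -0.4]
    - [0.47, -0.8, -0.46, 0, 0, 0.0335, -0.4]

```text
clock: 11.2
tcp_pos: [0.5582, 0.064, 0.3398]
orientation: [-3.139, 0.002, -0.011]
contact_force: [0.6, -0.1, 0.8]
grip_width: 0.0595
```

```bash
python3 - <<'E'
from h import *
f=grab_frame("wrist");save(f,"w4.png",s=1.5)
for n,z in (("gear10_pin",.045),("gear10_hub",.043)):
  for q in tip_of(n,f)[:2]: print(n,round(q["p"],2),np.round(q["point"],1),np.round(at_z(f,q["point"],z),4))
go()
t=grab_frame("top")
for q in tip_of("spent16",t)[:2]: print("spent",round(q["p"],2),np.round(q["point"],1),np.round(at_z(t,q["point"],.006),4))
save(t,"t2.png",(130,80,430,290),2.6)
E
```

```text
gear10_pin 0.72 [295.1  63.2] [0.6711 0.0244 0.045 ]
gear10_pin 0.66 [177.8  95.8] [0.6363 0.1595 0.045 ]
gear10_hub 0.72 [295.3  61.2] [0.6734 0.024  0.043 ]
t 11.35 pos [0.5579 0.0669 0.34  ] xaz 0.45 F [-0.5 -1.2 -0.1] w 0.0597 j [ 0.08  0.28 -0.38  1.77  0.11  1.1  -1.9 ]
spent 0.74 [410.5 239.9] [ 0.4133 -0.3614  0.006 ]
```

View pics/w4.png

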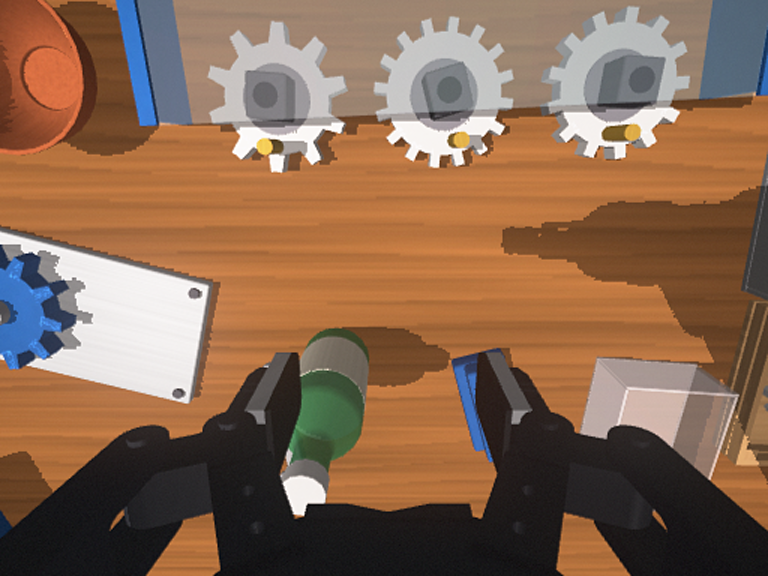

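Wrist view: gear10 is at the left, with its hub top at (177,63) native and its pin top at (176,98). The 13- and 16-tooth gears are in the other bays.

```bash
python3 - <<'E'
from h import *
f=grab_frame("wrist")
h=at_z(f,np.array((266,94))/1.5,.055);p=at_z(f,np.array((264,147))/1.5,.058);d=h-p
print(h,p,np.linalg.norm(d[:2]),np.degrees(np.arctan2(d[1],d[0])))
e=[at_z(f,np.array(q)/1.5,.068) for q in((155,124),(755,95))];d=e[1]-e[0];print(e,np.linalg.norm(d),np.degrees(np.arctan2(d[1],d[0]))+90)
go((p[0],p[1],.22,0),(p[0],p[1],.101,0))
E
```

```text
[0.67022195 0.15219875 0.055     ] [0.63320084 0.1558183  0.058     ] 0.03719762847420994 -5.584056414914923
[array([0.64899544, 0.23006011, 0.068     ]), array([ 0.66797708, -0.19444749,  0.068     ])] 0.424931765911048 2.5602457668624083
t 11.50 pos [0.558  0.0607 0.3391] xaz -0.09 F [ 0.1 -0.3  0.8] w 0.0597 j [ 0.09  0.28 -0.37  1.77  0.11  1.1  -1.9 ]
[0.1487, -0.1901, 0.2394, -0.0002, -0.0009, -0.0003]
[0.1473, -0.1897, 0.4774, -0.0002, -0.0009, -0.0003]
```

step_arm:
  commands:
    - [0.07, -0.09, 0.05, 0, 0, 0, -0.4]
    - [0.147, -0.18, 0.1, 0, 0, 0, -0.4]
    - [0.148, -0.19, 0.2, 0, 0, 0, -0.4]
    - [0.148, -0.19, 0.3, 0, 0, 0, -0.4]
    - [0.148, -0.19, 0.39, 0, 0, 0, -0.4]
    - [0.148, -0.19, 0.45, 0, 0, 0, -0.4]
    - [0.148, -0.19, 0.477, 0, 0, 0, -0.4]
    - [0.148, -0.19, 0.477, 0, 0, 0, 1]
    - [0.148, -0.19, 0.477, 0, 0, 0, 1]
    - [0.148, -0.19, 0.477, 0, 0, 0, 1]
  newtons: 60

```text
clock: 12.75
tcp_pos: [0.6345, 0.1562, 0.103]
orientation: [-3.139, 0.003, -0.013]
contact_force: [-0.4, -0.5, 2.3]
grip_width: 0.01
```

```bash
python3 - <<'E'
from h import *
o=readout.get_obs();p=o["tcp_pos"];go((p[0]-.09,p[1]-.004,p[2],0))
E
```

```text
t 12.75 pos [0.6345 0.1562 0.103 ] xaz -0.10 F [-0.4 -0.5  2.3] w 0.0100 j [-0.11  0.69 -0.32  1.73  0.3   0.76 -2.15]
[-0.18, 0.0083, -0.0015, -0.0003, -0.0013, -0.0003]
```

step_arm:
  commands:
    - [-0.02, 0.001, 0, 0, 0, 0, 1]
    - [-0.05, 0.002, 0, 0, 0, 0, 1]
    - [-0.09, 0.004, 0, 0, 0, 0, 1]
    - [-0.13, 0.006, 0, 0, 0, 0, 1]
    - [-0.16, 0.007, 0, 0, 0, 0, 1]
    - [-0.18, 0.008, 0, 0, 0, 0, 1]
    - [-0.184, 0.008, 0, 0, 0, 0, 1]
    - [-0.184, 0.008, 0, 0, 0, 0, 1]
    - [-0.184, 0.008, 0, 0, 0, 0, -0.4]
    - [-0.184, 0.008, 0, 0, 0, 0, -0.4]

```text
clock: 14.0
tcp_pos: [0.5418, 0.1521, 0.1016]
orientation: [-3.14, 0.003, -0.01]
contact_force: [-0.5, -0.1, 0.2]
grip_width: 0.0457
```

```bash
python3 - <<'E'
from h import *
go((.545,.15,.103,0),(.545,.15,.30,0))
E
```

```text
t 14.00 pos [0.5418 0.1521 0.1016] xaz -0.11 F [-0.5 -0.1  0.2] w 0.0457 j [-0.13  0.58 -0.33  1.96  0.3   0.64 -2.22]
[0.0065, 0.0041, -0.0029, -0.0002, -0.001, -0.0003]
[0.009, 0.0035, -0.3968, -0.0002, -0.001, -0.0003]
```

step_arm:
  commands:
    - [0, 0, -0.08, 0, 0, 0, -0.4]
    - [0, 0, -0.18, 0, 0, 0, -0.4]
    - [0, 0, -0.28, 0, 0, 0, -0.4]
    - [0, 0, -0.34, 0, 0, 0, -0.4]
    - [0, 0, -0.36, 0, 0, 0, -0.4]
    - [0, 0, -0.36, 0, 0, 0, -0.4]
    - [0, 0, -0.36, 0, 0, 0, -0.4]
    - [0, 0, -0.36, 0, 0, 0, -0.4]
    - [0, 0, -0.36, 0, 0, 0, -0.4]
    - [0, 0, -0.36, 0, 0, 0, -0.4]

```text
clock: 15.25
tcp_pos: [0.5406, 0.1518, 0.2812]
orientation: [-3.14, 0.003, -0.009]
contact_force: [-0.1, 0.0, -0.3]
grip_width: 0.0595
```

```bash
python3 - <<'E'
from h import *
f=grab_frame("wrist");save(f,"w5.png",s=1.5)
for n,z in (("gear10_pin",.045),("gear10_hub",.043),("gear10",0)):
  for q in tip_of(n,f)[:2]: print(n,round(q["p"],2),np.round(q["point"],1),np.round(at_z(f,q["point"],z),4))
go()
E
```

```text
gear10_pin 0.66 [257.8 170.2] [0.5434 0.1539 0.045 ]
gear10_pin 0.21 [393.8 273.3] [ 0.42  -0.004  0.045]
gear10 0.64 [382.9  40.6] [0.6737 0.0207 0.    ]
gear10 0.59 [257.5 136.4] [0.573  0.1544 0.    ]
t 15.45 pos [0.5407 0.1518 0.2816] xaz -0.11 F [ 0.4  0.2 -0.7] w 0.0595 j [-0.06  0.34 -0.41  1.84  0.16  0.99 -2.1 ]
```

View pics/w5.png

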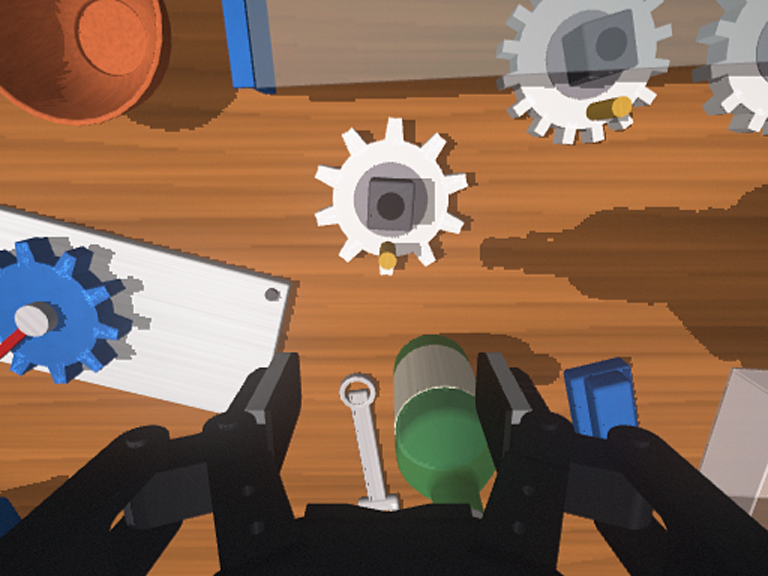

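Gear10 is drawn out and lies flat. Native pixels: hub top at (261,137), pin top at (259,175), one tooth pointing straight at the shelf at (263,80).

```bash
python3 - <<'E'
from h import *
f=grab_frame("wrist")
A=lambda x,y,z:at_z(f,np.array((x,y))/1.5,z)
h=A(391,206,.055);p=A(388,261.5,.058);d=h-p
print(h,p,np.linalg.norm(d[:2]),np.degrees(np.arctan2(d[1],d[0])))
for q,k in (((395,118),0),((462,181),-1),((352,132),1),((317,171),2)):
  t=A(*q,.02);d=t-h;print(np.linalg.norm(d[:2]),np.degrees(np.arctan2(d[1],d[0]))-36*k)
# hub flats
hs=[A(371,180,.055),A(413,180,.055)]
go((h[0],h[1],.2,-3.5),(h[0],h[1],.099,-3.5))
E
```

```text
[0.578916   0.15098989 0.055     ] [0.54226856 0.15304015 0.058     ] 0.036704750314585075 -3.20209897032088
0.05629617928548942 -3.0257649209913344
0.0530214019391779 -39.32374649800363
0.05432381402657577 -6.122329695115575
0.05671315185060232 -3.404424676974898
t 15.50 pos [0.5407 0.1518 0.2816] xaz -0.11 F [ 0.3 -0.1 -0.4] w 0.0599 j [-0.06  0.34 -0.41  1.84  0.16  0.99 -2.1 ]
[0.0754, 0.0018, 0.1637, -0.0003, -0.001, 0.0094]
[0.0742, 0.0021, 0.3657, -0.0003, -0.001, 0.0094]
```

step_arm:
  commands:
    - [0.04, 0.001, 0.05, 0, 0, 0.009, -0.4]
    - [0.074, 0.002, 0.12, 0, 0, 0.009, -0.4]
    - [0.074, 0.002, 0.2, 0, 0, 0.009, -0.4]
    - [0.074, 0.002, 0.28, 0, 0, 0.009, -0.4]
    - [0.074, 0.002, 0.34, 0, 0, 0.009, -0.4]
    - [0.074, 0.002, 0.366, 0, 0, 0.009, -0.4]
    - [0.074, 0.002, 0.366, 0, 0, 0.009, -0.4]
    - [0.074, 0.002, 0.366, 0, 0, 0.009, 1]
    - [0.074, 0.002, 0.366, 0, 0, 0.009, 1]
    - [0.074, 0.002, 0.366, 0, 0, 0.009, 1]
  newtons: 80

```text
clock: 16.75
tcp_pos: [0.5798, 0.1513, 0.1006]
orientation: [-3.138, 0.092, -0.014]
contact_force: [0.5, -0.8, 6.5]
grip_width: 0.0286
```

```bash
python3 - <<'E'
from h import *
m=np.array((.4983,.4062));u=np.array((.2714,.9625))
p=m-.120*u
go((.579,.151,.2,20.5),(*p,.2,20.5),(*p,.115,20.5))
E
```

```text
t 16.75 pos [0.5798 0.1513 0.1006] xaz -3.36 F [ 0.5 -0.8  6.5] w 0.0286 j [-0.12  0.63 -0.32  1.87  0.3   0.68 -2.24]
[0.0002, 0.0001, -0.1989, -0.0001, -0.0015, -0.0663]
[-0.2423, -0.2656, -0.2003, -0.0001, -0.0015, -0.0663]
[-0.2438, -0.2651, -0.0304, -0.0001, -0.0015, -0.0663]
```

step_arm:
  commands:
    - [0, 0, -0.05, 0, 0, 0, 1]
    - [0, 0, -0.12, 0, 0, -0.01, 1]
    - [-0.03, -0.03, -0.18, 0, 0, -0.03, 1]
    - [-0.09, -0.1, -0.2, 0, 0, -0.05, 1]
    - [-0.16, -0.18, -0.2, 0, 0, -0.066, 1]
    - [-0.22, -0.24, -0.2, 0, 0, -0.066, 1]
    - [-0.242, -0.2656, -0.2, 0, 0, -0.066, 1]
    - [-0.242, -0.2656, -0.2, 0, 0, -0.066, 1]
    - [-0.242, -0.2656, -0.2, 0, 0, -0.066, 1]
    - [-0.242, -0.2656, -0.2, 0, 0, -0.066, 1]

```text
clock: 18.0
tcp_pos: [0.467, 0.2891, 0.1996]
orientation: [3.092, 0.552, 0.014]
contact_force: [0.5, 0.1, -3.8]
grip_width: 0.0285
```

```bash
python3 - <<'E'
from h import *
f=grab_frame("wrist");save(f,"w6.png",s=1.5)
m=np.array((.4983,.4062));u=np.array((.2714,.9625))
p=m-.120*u;q=m-.1015*u
go((*p,.116,20.5),(*q,.116,20.5),(*q,.116,76))
E
```

```text
t 18.05 pos [0.4668 0.2894 0.1997] xaz 20.26 F [-0.6  1.1 -4.3] w 0.0288 j [-0.26  0.44 -0.51  1.93  0.29  0.83 -2.15]
[-0.0027, -0.0034, 0.1673, 0.0003, -0.0014, -0.0007]
[0.0191, -0.0334, 0.1674, 0.0003, -0.0014, -0.0007]
[0.0191, -0.0334, 0.1674, 0.001, -0.0012, -0.1548]
```

View pics/w6.png

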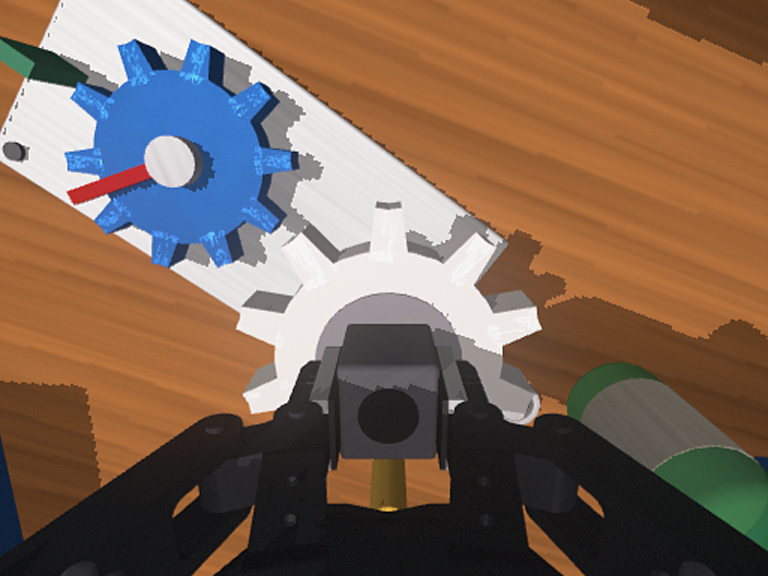

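Wrist view: gear10 is held squarely. A gap between its teeth faces the master, and a master tooth at (150,160) native... points at that gap. Lower and slide in.

step_arm:
  commands:
    - [-0.0027, -0.0034, 0.06, 0, 0, -0.0007, 1]
    - [-0.0027, -0.0034, 0.12, 0, 0, -0.0007, 1]
    - [-0.0027, -0.0034, 0.155, 0, 0, -0.0007, 1]
    - [-0.0027, -0.0034, 0.1675, 0, 0, -0.0007, 1]
    - [-0.0027, -0.0034, 0.1675, 0, 0, -0.0007, 1]
    - [0.003, -0.011, 0.1675, 0, 0, -0.0007, 1]
    - [0.009, -0.019, 0.1675, 0, 0, -0.0007, 1]
    - [0.014, -0.026, 0.1675, 0, 0, -0.0007, 1]
    - [0.0191, -0.0334, 0.1675, 0, 0, -0.0007, 1]
    - [0.0191, -0.0334, 0.1675, 0, 0, -0.0007, 1]

```text
clock: 19.3
tcp_pos: [0.4708, 0.3091, 0.1161]
orientation: [-3.091, -0.56, -0.015]
contact_force: [-0.5, 0.0, -4.4]
grip_width: 0.0287
```

```bash
cat >> h.py <<'E'
def pointer(nm):
    f=grab_frame("wrist") if nm=="wrist" else grab_frame(nm)
    im=cv2.cvtColor(f["img"],cv2.COLOR_RGB2HSV).astype(int)
    red=((im[...,0]<6)|(im[...,0]>174))&(im[...,1]>170)&(im[...,2]>90)
    m0=proj(f,(.4983,.4062,.041)); 
    ys,xs=np.nonzero(red); k=np.hypot(xs-m0[0],ys-m0[1])<(90 if nm=="wrist" else 45); xs,ys=xs[k],ys[k]
    if len(xs)<8: print(nm,"no red",len(xs)); return f
    P=np.array([at_z(f,(x,y),.043)[:2] for x,y in zip(xs,ys)])
    v=P.mean(0)-(.4983,.4062); a=np.degrees(np.arctan2(v[1],v[0]))-90+15.75
    mu=P.mean(0);ax=np.linalg.svd(P-mu)[2][0]; ax=ax*np.sign(ax@v); a2=np.degrees(np.arctan2(ax[1],ax[0]))-90+15.75
    print(nm,len(xs),"pointer deg: centroid %.1f axis %.1f"%(a,a2)); return f
E
python3 - <<'E'
from h import *
pointer("wrist");pointer("top");pointer("scene")
m=np.array((.4983,.4062));u=np.array((.2714,.9625));q=m-.1015*u
go(*[(*q,.116,a) for a in (20.5,70,74,78)])
E
```

```text
wrist 690 pointer deg: centroid 51.3 axis 54.6
top no red 0
scene 35 pointer deg: centroid 50.6 axis 55.0
t 19.45 pos [0.4707 0.3083 0.1159] xaz 20.51 F [ 0.1  0.1 -4.3] w 0.0288 j [-0.34  0.58 -0.45  1.95  0.39  0.69 -2.25]
[0.0003, -0.0004, -0.0003, 0.0003, -0.0014, 0.0]
[0.0003, -0.0004, -0.0003, 0.0009, -0.0011, -0.1375]
[0.0003, -0.0004, -0.0003, 0.0009, -0.0011, -0.1486]
[0.0003, -0.0004, -0.0003, 0.001, -0.0011, -0.1597]
```

step_arm:
  commands:
    - [0, 0, 0, 0, 0, -0.014, 1]
    - [0, 0, 0, 0, 0, -0.03, 1]
    - [0, 0, 0, 0, 0, -0.046, 1]
    - [0, 0, 0, 0, 0, -0.062, 1]
    - [0, 0, 0, 0, 0, -0.078, 1]
    - [0, 0, 0, 0, 0, -0.094, 1]
    - [0, 0, 0, 0, 0, -0.11, 1]
    - [0, 0, 0, 0, 0, -0.125, 1]
    - [0, 0, 0, 0, 0, -0.1375, 1]
    - [0, 0, 0, 0, 0, -0.1375, 1]

```text
clock: 20.7
tcp_pos: [0.4709, 0.3077, 0.1157]
orientation: [2.571, 1.798, 0.012]
contact_force: [0.8, 0.0, -3.2]
grip_width: 0.0287
```

```bash
python3 - <<'E'
from h import *
f=pointer("wrist");pointer("top");pointer("scene");save(f,"w7.png",s=1.5)
m=np.array((.4983,.4062));u=np.array((.2714,.9625));q=m-.1015*u
go(*[(*q,.116,a) for a in (70,74,78)])
E
```

```text
wrist no red 0
top no red 0
scene 37 pointer deg: centroid 18.9 axis 17.7
t 20.85 pos [0.4708 0.3079 0.1158] xaz 69.90 F [ 0.2 -1.1 -4. ] w 0.0287 j [-0.19  0.63 -0.65  1.94  0.56  0.75 -1.52]
[0.0011, -0.0006, -0.0004, 0.0013, -0.0006, -0.0003]
[0.0011, -0.0006, -0.0004, 0.0013, -0.0005, -0.0114]
[0.0011, -0.0006, -0.0004, 0.0013, -0.0005, -0.0225]
```

View pics/w7.png

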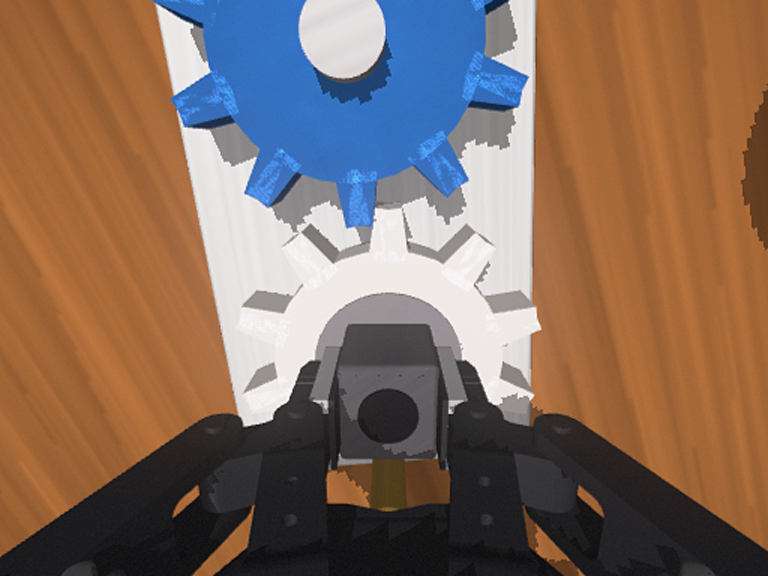

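Wrist view: the gears are in mesh. The master tooth at (240,140) native sits beside gear10's tooth at (260,155), with visible backlash. I'll measure the master phase from its teeth as well and turn a further 13°.

step_arm:
  commands:
    - [0.001, -0.0006, 0, 0, 0, -0.01, 1]
    - [0.001, -0.0006, 0, 0, 0, -0.02, 1]
    - [0.001, -0.0006, 0, 0, 0, -0.03, 1]
    - [0.001, -0.0006, 0, 0, 0, -0.036, 1]
    - [0.001, -0.0006, 0, 0, 0, -0.036, 1]
    - [0.001, -0.0006, 0, 0, 0, -0.036, 1]
    - [0.001, -0.0006, 0, 0, 0, -0.036, 1]
    - [0.001, -0.0006, 0, 0, 0, -0.036, 1]
    - [0.001, -0.0006, 0, 0, 0, -0.036, 1]
    - [0.001, -0.0006, 0, 0, 0, -0.036, 1]

```text
clock: 22.1
tcp_pos: [0.4707, 0.3085, 0.1158]
orientation: [2.351, 2.075, 0.011]
contact_force: [0.9, -0.5, -3.9]
grip_width: 0.0286
```

```bash
cat >> h.py <<'E'
def phase(f,plot=False):
    im=cv2.cvtColor(f["img"],cv2.COLOR_RGB2HSV).astype(int)
    blue=(im[...,0]>98)&(im[...,0]<120)&(im[...,1]>110)&(im[...,2]>120)   # lit top faces
    A=np.radians(np.arange(0,360,.5));s=[];
    for a in A:
        v=[]
        for rr in np.arange(.045,.055,.002):
            p=proj(f,(.4983+rr*np.cos(a),.4062+rr*np.sin(a),.036)); x,y=int(round(p[0])),int(round(p[1]))
            v.append(blue[y,x] if 0<=x<512 and 0<=y<384 else np.nan)
        s.append(np.mean(v))
    s=np.array(s);deg=np.degrees(A);best=[]
    for t in np.arange(0,36,.25):
        d=(deg-(t-15.75)+18)%36-18; T=np.where(abs(d)<6.,1,-1.); k=~np.isnan(s); best.append((np.sum((2*s[k]-1)*T[k]),t))
    b=max(best);print("master phase mod 36: %.2f score %.0f n %d"%(b[1],b[0],np.sum(~np.isnan(s))))
E
python3 - <<'E'
from h import *
f=grab_frame("wrist");phase(f);s=pointer("scene");phase(s)
save(s,"s3.png",(310,220,430,340),5)
m=np.array((.4983,.4062));u=np.array((.2714,.9625));q=m-.1015*u
go(*[(*q,.116,a) for a in (82,86,90)])
E
```

```text
master phase mod 36: 33.75 score 216 n 431
scene 37 pointer deg: centroid 8.0 axis 3.8
master phase mod 36: 4.25 score 269 n 720
t 22.20 pos [0.4707 0.3085 0.1158] xaz 82.86 F [ 0.7 -0.8 -4.5] w 0.0286 j [-0.16  0.65 -0.71  1.93  0.6   0.77 -1.33]
[0.0, 0.0001, -0.0004, 0.0014, -0.0003, 0.0024]
[0.0, 0.0001, -0.0004, 0.0014, -0.0002, -0.0087]
[0.0, 0.0001, -0.0004, 0.0014, -0.0002, -0.0198]
```

View pics/s3.png

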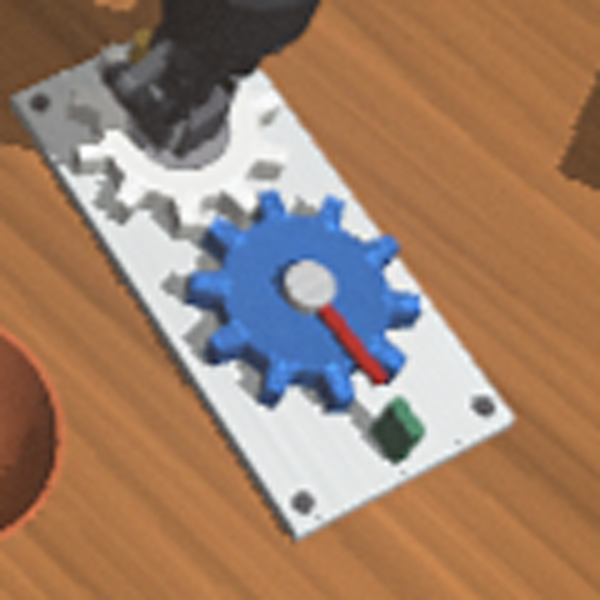

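step_arm:
  commands:
    - [0, 0, 0, 0, 0, -0.004, 1]
    - [0, 0, 0, 0, 0, -0.008, 1]
    - [0, 0, 0, 0, 0, -0.0105, 1]
    - [0, 0, 0, 0, 0, -0.0105, 1]
    - [0, 0, 0, 0, 0, -0.0105, 1]
    - [0, 0, 0, 0, 0, -0.0105, 1]
    - [0, 0, 0, 0, 0, -0.0105, 1]
    - [0, 0, 0, 0, 0, -0.0105, 1]
    - [0, 0, 0, 0, 0, -0.0105, 1]
    - [0, 0, 0, 0, 0, -0.0105, 1]

```text
clock: 23.45
tcp_pos: [0.4707, 0.3085, 0.1158]
orientation: [2.281, 2.152, 0.011]
contact_force: [1.0, 0.4, -4.3]
grip_width: 0.0285
```

```bash
python3 - <<'E'
from h import *
s=pointer("scene");phase(s);s=pointer("scene");phase(s)
# scene: compare with synthetic pointer line at 0: project
for a in(-3,0,3):
  d=np.radians(a-15.75+90);e=[proj(s,(.4983+q*np.cos(d),.4062+q*np.sin(d),.043)) for q in(.015,.05,.056)];print(a,np.round((np.array(e)-(310,220))*5))
save(s,"s4.png",(310,220,430,340),5)
go()
E
```

```text
scene 36 pointer deg: centroid 5.1 axis 0.1
master phase mod 36: 0.75 score 275 n 720
scene 36 pointer deg: centroid 5.1 axis 0.2
master phase mod 36: 0.75 score 279 n 720
-3 [[312. 306.]
 [351. 369.]
 [358. 380.]]
0 [[313. 306.]
 [356. 367.]
 [363. 377.]]
3 [[315. 305.]
 [360. 364.]
 [368. 375.]]
t 23.55 pos [0.4706 0.3085 0.1158] xaz 86.65 F [ 0.1  0.3 -3.8] w 0.0288 j [-0.14  0.65 -0.72  1.93  0.62  0.78 -1.28]
```

View pics/s4.png

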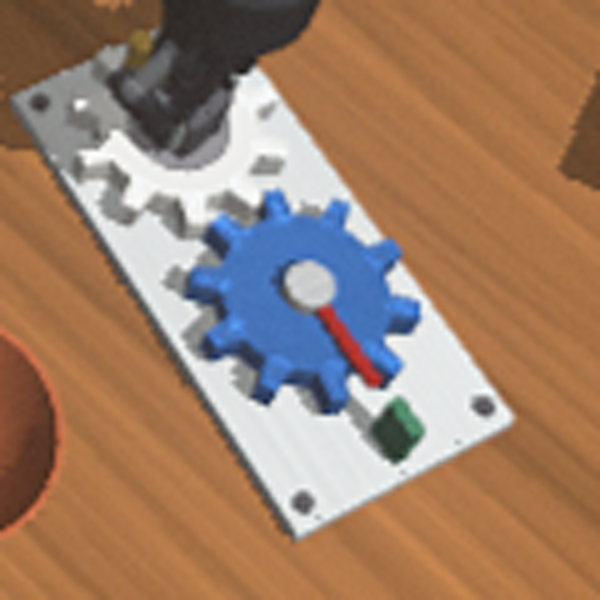

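step_arm:
  commands:
    - [0, 0, 0, 0, 0, 0.01, 1]
    - [0, 0, 0, 0, 0, 0.02, 1]
    - [0, 0, 0, 0, 0, 0.026, 1]
    - [0, 0, 0, 0, 0, 0.026, 1]
    - [0, 0, -0.02, 0, 0, 0.026, 1]
    - [0, 0, -0.06, 0, 0, 0.026, 1]
    - [0, 0, -0.14, 0, 0, 0.026, 1]
    - [0, 0, -0.24, 0, 0, 0.026, 1]
    - [0, 0, -0.34, 0, 0, 0.026, 1]
    - [0, 0, -0.42, 0, 0, 0.026, 1]

```text
clock: 24.8
tcp_pos: [0.4684, 0.3088, 0.3295]
orientation: [2.448, 1.96, 0.016]
contact_force: [-0.0, 0.5, -4.7]
grip_width: 0.0286
```

```bash
python3 - <<'E'
from h import *
s=pointer("scene");phase(s);f=pointer("wrist");phase(f);save(f,"w8.png",(150,0,362,150),3.7);go()
t=pointer("top")
b=masks_of("master",f)[0];print(b["p"],b["extent"],proj(f,(.4983,.4062,.046)),proj(f,(.4983+.077*.2714,.4062+.077*.9625,.05)))
E
```

```text
scene 34 pointer deg: centroid 4.9 axis 0.2
master phase mod 36: 1.25 score 273 n 720
wrist 253 pointer deg: centroid 6.3 axis 0.5
master phase mod 36: 0.75 score 261 n 720
t 24.90 pos [0.4697 0.3105 0.3321] xaz 77.34 F [ 0.5  0.2 -4.6] w 0.0291 j [-0.02  0.38 -0.86  1.76  0.32  1.13 -1.2 ]
top no red 0
0.81 [256.1, 70.0, 95.7, 104.9] [260.9818686  77.4410386] [265.19576215  -1.61795091]
```

View pics/w8.png

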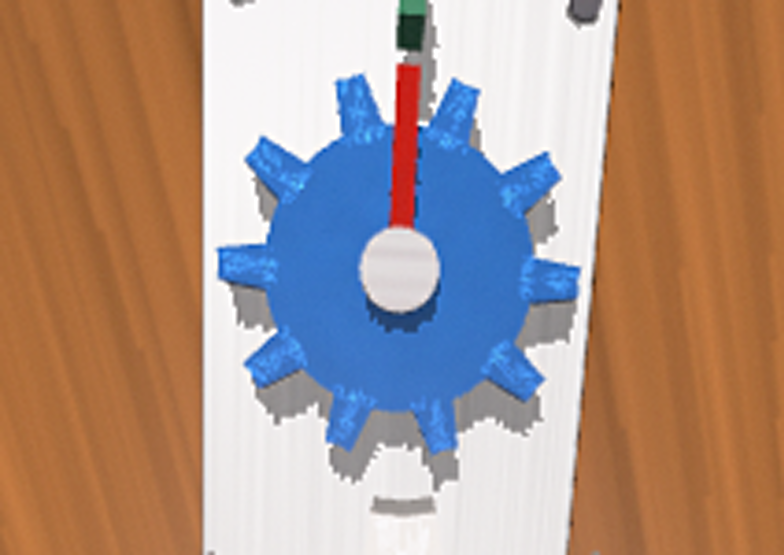

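The pointer is at the mark: the red line aims at the green post to within about 1°, and the tooth phase gives 0.75°. Carrying gear10 to the tray.

```bash
python3 - <<'E'
from h import *
go((.6,.0,.36,77),(.588,-.354,.3,77))
E
```

```text
t 25.00 pos [0.4686 0.3083 0.3269] xaz 77.30 F [-0.1 -0.5 -5.7] w 0.0289 j [-0.02  0.38 -0.85  1.77  0.32  1.13 -1.2 ]
[-0.5436, 0.3926, -0.064, 0.0016, -0.0005, 0.0008]
[-1.2399, 0.5236, 0.055, 0.0016, -0.0005, 0.0008]
```

step_arm:
  commands:
    - [-0.06, 0.045, -0.03, 0, 0, 0, 1]
    - [-0.13, 0.095, -0.06, 0, 0, 0, 1]
    - [-0.21, 0.15, -0.064, 0, 0, 0, 1]
    - [-0.29, 0.21, -0.064, 0, 0, 0, 1]
    - [-0.37, 0.27, -0.064, 0, 0, 0, 1]
    - [-0.46, 0.33, -0.06, 0, 0, 0, 1]
    - [-0.55, 0.39, -0.06, 0, 0, 0, 1]
    - [-0.66, 0.42, -0.06, 0, 0, 0, 1]
    - [-0.77, 0.44, -0.05, 0, 0, 0, 1]
    - [-0.88, 0.46, -0.05, 0, 0, 0, 1]

```text
clock: 26.25
tcp_pos: [0.5946, -0.1732, 0.3501]
orientation: [2.451, 1.961, 0.01]
contact_force: [0.8, -0.0, -3.3]
grip_width: 0.0285
```

```bash
python3 - <<'E'
from h import *
go((.588,-.354,.28,77))
E
```

```text
t 26.25 pos [ 0.5946 -0.1732  0.3501] xaz 77.33 F [ 0.8 -0.  -3.3] w 0.0285 j [ 0.7   0.43 -0.69  1.61  0.29  1.2  -0.28]
[-0.3561, 0.0657, 0.1395, 0.0009, -0.0005, 0.0009]
```

step_arm:
  commands:
    - [-0.1, 0.02, 0.03, 0, 0, 0, 1]
    - [-0.2, 0.04, 0.07, 0, 0, 0, 1]
    - [-0.29, 0.055, 0.1, 0, 0, 0, 1]
    - [-0.34, 0.064, 0.13, 0, 0, 0, 1]
    - [-0.356, 0.0657, 0.14, 0, 0, 0, 1]
    - [-0.356, 0.0657, 0.14, 0, 0, 0, 1]
    - [-0.356, 0.0657, 0.14, 0, 0, 0, 1]
    - [-0.356, 0.0657, 0.14, 0, 0, 0, 1]
    - [-0.356, 0.0657, 0.14, 0, 0, 0, 1]
    - [-0.356, 0.0657, 0.14, 0, 0, 0, 1]

```text
clock: 27.5
tcp_pos: [0.5881, -0.3537, 0.28]
orientation: [2.451, 1.962, 0.01]
contact_force: [0.4, -0.0, -3.9]
grip_width: 0.0288
```

```bash
python3 - <<'E'
from h import *
go()
for nm in("wrist","scene","top"):
  f=grab_frame(nm)
  for n in("tray","gear10"):
    for q in tip_of(n,f)[:2]: print(nm,n,round(q["p"],2),np.round(q["point"],1),np.round(at_z(f,q["point"],0 if n=="tray" else .18),4))
  if nm=="wrist":
    g=cv2.cvtColor(f["img"],cv2.COLOR_RGB2BGR); c=[np.round(proj(f,(.588+a*.08,-.354+b*.09,.035)),0).tolist() for a,b in((1,1),(1,-1),(-1,1),(-1,-1))];print(c)
    for q in masks_of("tray",f)[:1]:
      k=max(cv2.findContours(q["pixels"].astype(np.uint8),0,2)[0],key=cv2.contourArea)
      h=cv2.approxPolyDP(cv2.convexHull(k),6,True)[:,0];print(h.tolist(),[np.round(at_z(f,p,.035)[:2],3).tolist() for p in h])
pointer("scene");f=pointer("top");phase(f)
E
```

```text
t 27.50 pos [ 0.5881 -0.3537  0.28  ] xaz 77.35 F [ 0.4 -0.  -3.9] w 0.0288 j [ 0.86  0.59 -0.61  1.52  0.35  1.14 -0.04]
wrist tray 0.72 [254.6 160.7] [ 0.586  -0.3486  0.    ]
wrist gear10 0.55 [256.9 225.8] [ 0.5877 -0.3533  0.18  ]
[[317.0, 66.0], [343.0, 231.0], [160.0, 104.0], [208.0, 259.0]]
[[310, 68], [330, 162], [190, 196], [160, 111]] [[0.661, -0.264], [0.666, -0.361], [0.509, -0.365], [0.506, -0.271]]
scene tray 0.92 [157.3 132.9] [ 0.5952 -0.3611  0.    ]
scene gear10 0.47 [182.6 197.6] [ 0.7436 -0.0039  0.18  ]
scene gear10 0.45 [215.4 223.6] [0.7312 0.1038 0.18  ]
top tray 0.74 [408.6 174.5] [ 0.5824 -0.361   0.    ]
top gear10 0.88 [312.4 135.9] [ 0.6453 -0.0836  0.18  ]
top gear10 0.67 [437.3 163.4] [ 0.5894 -0.3541  0.18  ]
scene 35 pointer deg: centroid 5.0 axis 0.3
top 33 pointer deg: centroid 2.3 axis -1.2
master phase mod 36: 0.25 score 380 n 720
```

step_arm:
  commands:
    - [0, 0.002, 0.1, 0, 0, 0, 1]
    - [0, 0.002, 0.2, 0, 0, 0, 1]
    - [0, 0.002, 0.28, 0, 0, 0, 1]
    - [0, 0.002, 0.325, 0, 0, 0, 1]
    - [0, 0.002, 0.345, 0, 0, 0, 1]
    - [0, 0.002, 0.348, 0, 0, 0, 1]
    - [0, 0.002, 0.348, 0, 0, 0, 1]
    - [0, 0.002, 0.348, 0, 0, 0, -0.4]
    - [0, 0.002, 0.348, 0, 0, 0, -0.4]
    - [0, 0.002, 0.348, 0, 0, 0, -0.4]

```text
clock: 29.35
tcp_pos: [0.5905, -0.354, 0.1065]
orientation: [2.45, 1.961, 0.01]
contact_force: [-0.1, 0.6, -0.7]
grip_width: 0.0598
```

step_arm:
  commands:
    - [0, 0, -0.06, 0, 0, 0, -0.4]
    - [0, 0, -0.16, 0, 0, 0, -0.4]
    - [0, 0, -0.28, 0, 0, 0, -0.4]
    - [0.02, 0, -0.38, 0, 0, 0, -0.4]
    - [0.1, 0, -0.44, 0, 0, 0, -0.4]
    - [0.2, 0, -0.46, 0, 0, 0, -0.4]
    - [0.3, 0, -0.46, 0, 0, 0, -0.4]
    - [0.36, 0, -0.46, 0, 0, 0, -0.4]
    - [0.36, 0, -0.46, 0, 0, 0, -0.4]
    - [0.36, 0, -0.46, 0, 0, 0, -0.4]

```text
clock: 30.6
tcp_pos: [0.6281, -0.1798, 0.3371]
orientation: [2.451, 1.959, 0.009]
contact_force: [1.2, -0.9, -0.9]
grip_width: 0.0599
```

```bash
python3 - <<'E'
from h import *
go()
for nm in("top","scene"):
  f=grab_frame(nm)
  H=dict(gear10=.005,gear13=0,gear16=0,spent16=.006,gear10_hub=.048,tray=0,crate=0,bottle=0,bowl=0,wrench=0,punnet=0,wedge=0)
  for n,z in H.items():
    for q in tip_of(n,f)[:5 if "gear" in n else 1]: print(nm,n,round(q["p"],2),np.round(at_z(f,q["point"],z)[:2],3),end="; ")
    print()
  if nm=="top":
    for n in("gear10","spent16"):
      for q in masks_of(n,f)[:5]: 
        e=q["extent"];print(n,round(q["p"],2),np.round(at_z(f,e[:2],.02)[:2],3),"size mm",np.round(np.abs(at_z(f,(e[0]+e[2]/2,e[1]+e[3]/2),.022)-at_z(f,(e[0]-e[2]/2,e[1]-e[3]/2),.022))[:2]*1e3))
pointer("scene");f=pointer("top");phase(f)
E
```

```text
t 30.60 pos [ 0.6281 -0.1798  0.3371] xaz 77.27 F [ 1.2 -0.9 -0.9] w 0.0599 j [ 0.65  0.49 -0.67  1.54  0.32  1.21 -0.29]
top gear10 0.85 [ 0.598 -0.351]; top gear10 0.77 [0.674 0.023]; top gear10 0.6 [ 0.69  -0.116]; top gear10 0.16 [ 0.583 -0.36 ]; 
top gear13 0.85 [ 0.599 -0.353]; top gear13 0.77 [0.675 0.023]; top gear13 0.6 [ 0.691 -0.117]; top gear13 0.16 [ 0.584 -0.362]; 
top gear16 0.85 [ 0.599 -0.353]; top gear16 0.77 [0.675 0.023]; top gear16 0.6 [ 0.691 -0.117]; top gear16 0.16 [ 0.584 -0.362]; 
top spent16 0.84 [ 0.42  -0.359]; 
top gear10_hub 0.75 [ 0.598 -0.351]; 
top tray 0.9 [ 0.591 -0.36 ]; 

top bottle 0.85 [0.438 0.112]; 
top bowl 0.75 [0.694 0.336]; 
top wrench 0.85 [0.349 0.169]; 
top punnet 0.67 [ 0.376 -0.186]; 
top wedge 0.95 [ 0.397 -0.025]; 
gear10 0.88 [ 0.652 -0.112] size mm [59. 98.]
gear10 0.83 [ 0.595 -0.35 ] size mm [118. 108.]
gear10 0.72 [0.639 0.02 ] size mm [56. 99.]
spent16 0.74 [ 0.418 -0.365] size mm [108. 111.]
spent16 0.6 [0.499 0.415] size mm [108. 132.]
spent16 0.32 [0.701 0.357] size mm [102. 122.]
spent16 0.26 [ 0.591 -0.35 ] size mm [105. 120.]
scene gear10 0.74 [ 0.573 -0.357]; scene gear10 0.69 [ 0.679 -0.122]; scene gear10 0.67 [0.671 0.029]; 
scene gear13 0.74 [ 0.571 -0.361]; scene gear13 0.69 [ 0.678 -0.125]; scene gear13 0.67 [0.669 0.027]; 
scene gear16 0.74 [ 0.571 -0.361]; scene gear16 0.69 [ 0.678 -0.125]; scene gear16 0.67 [0.669 0.027]; 
scene spent16 0.8 [ 0.419 -0.359]; 
scene gear10_hub 0.72 [ 0.592 -0.356]; scene gear10_hub 0.18 [ 0.578 -0.387]; 
scene tray 0.84 [ 0.598 -0.36 ]; 
scene crate 0.57 [ 0.412 -0.354]; 
scene bottle 0.89 [0.43  0.117]; 
scene bowl 0.6 [0.685 0.342]; 
scene wrench 0.74 [0.35  0.168]; 
scene punnet 0.67 [ 0.355 -0.181]; 
scene wedge 0.86 [ 0.396 -0.035]; 
scene 35 pointer deg: centroid 5.0 axis 0.3
top 33 pointer deg: centroid 2.3 axis -1.2
master phase mod 36: 1.25 score 395 n 720
```

```bash
python3 -c "
from bench import r
print(r.hand_in())"
```

```text
the job is handed in; nothing more can be done
None
```

The task is done and handed in at about 32 s of the 72 s, with no verdict reported. I laid the sixteen-tooth gear in the crate, then drew gear10 out by its pin, set it flat on the table and let go. I took it again by its hub, meshed it with the master and turned the pointer to the mark. After lifting it straight off, I laid it in the tray.

**Last checks:**
- **Pointer:** a close wrist view after lifting gear10 off showed the red pointer aimed at the green post to within about 1°. Readings taken after the gear was in the tray ranged from −1.2° to +1.25°.
- **Pointer readings that disagreed:** the estimate from the pointer's centroid read 5° in the scene camera and 2.3° in the top camera. I put this down to a camera calibration offset and trusted the direction-based readings and the picture instead.
- **Gears placed:** gear10 was found at about (0.59, −0.35) in the tray and the sixteen-tooth gear at about (0.42, −0.36) in the crate. Their outlines are consistent with lying flat, and the fingers released both cleanly.
- **Everything else:** the two other gears are still under the shelf, and the loose items were found where they started to within the networks' scatter of about 1 to 2 cm. The top camera missed the crate in the final check, but the scene camera found it in place.
- **Not seen by eye:** I had used all 12 picture views before the tray placement, so that last step was checked by numbers only.

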